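# Build up a toroidal transformer on its stud and clip in its rectifier card

## Task

Build up the ring-core transformer on the stud of the aluminium mounting plate: thread on the black rubber pad first, then the copper-wound ring core, then the stepped steel washer with its raised collar upward, each centred and lying flat on the one below. Also take the circuit card out of its slotted block and press it upright into the sprung edge clip until it is fully home. Let go of everything, and leave the multimeter, the solder reel and the jar of screws where they are.

Things in the scene. Friction and masses are not known exactly. Their poses are not given: they have to be found in the camera images.
- mount: fixed aluminium plate, 80 x 80 mm and 8 mm thick, with one upright steel stud of 8 mm diameter at its centre whose tapered tip is 62 mm above the worktop. Origin: centre of the underside, on the stud's axis; z up.
- pad: flat ring of black rubber, 54 mm diameter, 20 mm bore, 10 mm thick, lying flat on the thin brown board whose top is 3.5 mm above the worktop. Origin: centre of the underside; z up along its axis.
- core: ring core wound with copper wire, 60 mm diameter, 26 mm bore, 28 mm high, 0.35 kg, lying flat on the thin brown board whose top is 3.5 mm above the worktop. Origin: centre of the underside; z up along its axis.
- washer: stepped steel washer lying flat on the thin brown board (3.5 mm above the worktop): a disc of 48 mm diameter and 6 mm thick with a raised central collar (28 mm diameter) to 10 mm height; bore 16 mm. It starts with the collar upward. Origin: centre of the underside; z up along its axis.
- card: dark green circuit card upright in the slotted block: 4 mm thick (x), 70 mm long (y), 44 mm high. Grip its aluminium heat-sink bar, mid upper edge: 12 mm thick (x), 44 mm long (y), 38 to 56 mm above the lower edge. Small black parts near both ends. Either way round is right. Origin: middle of the lower edge; z up.
- clip: fixed sprung clip: grey base 44 x 104 x 6 mm, two steel jaws 60 mm long, 1.6 mm apart; the card parts them (5 to 12 N push), from 16 mm above the worktop down. Flared mouth 12 mm wide, top 25 mm up. Home: card edge on the base, 6 mm up. End guides 24 mm high, 78 mm apart inside. Origin: centre of the underside; card stands midway, along y; x across the jaws; z up.
- rack: fixed black slotted block, 40 x 100 mm, 18 mm high, holding the card loosely upright in a slot 5 mm wide whose floor is 4 mm above the worktop; lift the card straight up out of it. Origin: centre of the underside; slot along y, z up. (Fixed cables of the room hang at x 0.76, y 0.0 and, higher than 0.48 m, at x 0.51, y 0.48: keep the arm clear.)
- multimeter: grey hand multimeter lying on the worktop, 138 x 70 x 39 mm, bystander. Origin: centre of the underside.
- solder_reel: small reel with two black flanges wound with pale solder wire, standing on a flange, 60 mm diameter, 42 mm high, bystander. Origin: centre of the underside.
- screw_jar: glass jar of screws with a metal lid, 56 mm diameter, 67 mm high, bystander. Origin: centre of the underside.
Mind the look-alikes: they are no part of the job. There is more than one size of the core; the one meant has the size given above.

How it is judged:
At the end, for the whole second after the job is handed in: Pad on plate, core on pad, washer (collar up) on core: each within 3 mm of its height, 7 degrees of level, centred on the stud (pad 8 mm, core 10, washer 7). Card upright (7 degrees) in the clip, lower edge within 2.5 mm of its base, midway (8 mm along, 4 across). All released, at rest (horizontal distance between pad and mount below 0.008 m and z of pad in the frame of mount between 0.005 and 0.011 m and angle between each of pad, core, washer, card's own z axis and vertical below 0.12 rad and horizontal distance between core and mount below 0.01 m and z of core in the frame of mount between 0.015 and 0.021 m and horizontal distance between washer and mount below 0.007 m and z of washer in the frame of mount between 0.043 and 0.049 m and z of card in the frame of clip between 0.003 and 0.0085 m and x of card in the frame of clip between -0.004 and 0.004 m and y of card in the frame of clip between -0.008 and 0.008 m and linear speed of each of pad, core, washer, card below 0.02 m/s); the robot touches nothing.
It fails at once if the multimeter is moved more than 25 mm (distance of multimeter from where it was at the start of the episode above 0.025 m).
It fails at once if the solder reel is moved more than 25 mm (distance of solder_reel from where it was at the start of the episode above 0.025 m).
It fails at once if the screw jar is moved more than 25 mm (distance of screw_jar from where it was at the start of the episode above 0.025 m).
It also fails if it takes over 120 s, if anything falls off the work surface, if the arm or the gripper's body presses on something with over 40 N, if the wrist force passes 120 N, or if a joint passes its speed limit or range.

## Robot

A 6-joint arm with a two-finger parallel gripper is mounted at the origin on a cart in front of the work surface, level with it; the furniture and walls round the work are solid. World frame = base frame: x ahead of the robot, y to its left, z up, the work surface at z = 0. Lengths are in m, angles in rad, forces in N, time in s.
With the tool pointing down it reaches from about 0.3 to 0.875 m from the base axis. Payload 6.4 kg.
Tool frame: the origin (TCP) lies at the very end of the fingers, on their centre line; the grasp point (between the pads) lies 19 mm behind it; z points along the fingers, y is the line along which they close (so a half turn about z gives the same grasp; the last joint's range is limited). The gripper opens to 85 mm and grips with 20 to 120 N. Pads are 22 mm wide; open, the fingers measure 114 mm over their backs; the gripper's body (76 mm by 85 mm) begins 54 mm behind the grasp point. The pads swing forward as they close: fully open they stand 13 mm farther back than shut.
Start: joints at [0.996, 0.181, 1.607, -0, 1.354, -0.206], TCP at [0.207, 0.536, 0.231] pointing down, gripper open.
Joint ranges: [-2.99, 2.99], [-0.89, 2.07], [0.3, 2.58], [-1.14, 4.28], [0, 2.63], [-3.12, 3.12]. Speed limits (rad/s): [2.57, 2.57, 3.01, 3.14, 3.14, 3.14].

## Interface

Orientations are given as a unit quaternion [w, x, y, z].
In Python, from bench import * gives the robot as it stands. The module is installed in compiled form; this text tells all that it offers.
- The arm moves only by the tool arm_command, never from a script. Its arguments are lists of equal length, an entry for each row: "dp": the shift along the tool's x, y, z in units of 0.25 m (1.0 is 0.25 m), a list of three; "turn": the turn, a rotation vector about the tool's x, y, z in units of 30 degrees (1.0 is 30 degrees), a list of three; "jaw": the opening, from 0 (shut) to 1 (fully open). A call has 1 to 5 rows; each row is the pose to reach, as a shift and turn from the pose commanded when the call began, along the tool's axes at that moment; what a row does not reach only later rows make up. A row lasts 1/8 s, in which the tool goes at most 62.5 mm and 10.7 degrees, less where a joint would pass 70% of its speed; a pose out of reach is approached as far as the arm can. A call with a number of a shift or a turn outside -1 to 1 is refused whole. A call with a gripper value outside its range is refused whole. The fingers move at their own pace and stop on an object; the grip force is fixed at half the most. Time passes only in rows, so rows that repeat a pose let the fingers close. It gives the time, the measured TCP pose, the force, the opening and the grip force at its end, in the units of the state.
- get_obs(): the state, without advancing time (a new reading comes with each control period).
- camera(name): name is "scene" or "top" or "wrist"; returns the picture (480x640x3 uint8, blue, green, red); there is no depth.
- get_calibration(name): a dict with "camera_matrix" (3x3 intrinsics, pixels), "R" (3x3) and "t" (3): a world point X has camera coordinates R X + t; the wrist camera has in their place "mount" (4x4, takes a point from camera to tool coordinates, whose origin is the TCP and whose axes are the flange's). Camera axes: x right, y down, z forward; pixel columns grow to the right and rows downward; lengths in m; the calibration is good to about 2 mm. A picture is of the moment at which its call begins: read the wrist's pose just before it. get_calibration takes no time and is no camera call.
- hand_in(): hands the job in; it is judged then, once.
The state is a dict: "time_s": time; "q": joint angles; "dq": joint speeds; "joint_efforts": joint torques, N m; "eef_pos": TCP position; "eef_rot": TCP orientation; "wrist_force": force on the tool from outside, world axes, zero at the start; "torque": the same for the moment, N m; "opening": opening from 0.0 (shut) to 1.0 (fully open); "grasp_force": force on a finger pad.
Only numpy, scipy, OpenCV 4.12 (cv2) and the standard library are available. Lean on these libraries where they do the work, as an engineer would, in place of code of your own. Each camera call takes 0.05 s, during which the arm holds its last target. There are 200 camera calls.

## Working session

There is one attempt and no reset: what is moved stays moved. The work goes in short steps, Python scripts to look and compute and a tool call to move; the robot and the scene stay as the last step left them, time stands still between calls to the robot, and variables do not carry over. Pictures are saved under pics/ and viewed, at most 16 in all, crops included, and the job is handed in when it is done.

Besides the shell and the picture viewer there is one more tool, called after "Request:" as name(argument=value, ...) on one line, values as JSON. arm_command: Moves the arm, as the interface text tells. Its arguments: {"type":"object","properties":{"dp":{"type":"array"},"turn":{"type":"array"},"jaw":{"type":"array"}},"required":["dp","turn","jaw"]}

```bash
mkdir -p pics
cat > h.py <<'E'
from bench import *
import numpy as np, cv2
from scipy.spatial.transform import Rotation as R
def ray(cal,uv):
    K=cal["camera_matrix"];d=np.linalg.inv(K)@[uv[0],uv[1],1]
    Rm=np.array(cal["R"]);t=np.array(cal["t"]).ravel()
    return -Rm.T@t, Rm.T@d
def px(name,uv,z):
    c,d=ray(get_calibration(name),uv); return c+d*(z-c[2])/d[2]
def proj(name,X):
    cal=get_calibration(name);p=np.array(cal["camera_matrix"])@(np.array(cal["R"])@X+np.array(cal["t"]).ravel());return p[:2]/p[2]
def rot(o): 
    q=o["eef_rot"];return R.from_quat([q[1],q[2],q[3],q[0]])
def wpx(o,uv,z):
    cal=get_calibration("wrist");M=np.array(cal["mount"]);Rw=rot(o).as_matrix()
    d=Rw@M[:3,:3]@(np.linalg.inv(cal["camera_matrix"])@[uv[0],uv[1],1]); c=Rw@M[:3,3]+o["eef_pos"]
    return c+d*(z-c[2])/d[2]
def go(pos,yaw):
    """yaw: world angle of the closing axis (tool y). prints dp, turn"""
    o=get_obs();r=rot(o);p=np.array(o["eef_pos"])
    dp=r.inv().apply(np.array(pos)-p)/.25
    y=np.array([np.cos(yaw),np.sin(yaw),0]);z=np.array([0,0,-1.]);
    best=None
    for s in (1,-1):
        T=R.from_matrix(np.c_[np.cross(s*y,z),s*y,z]); v=(r.inv()*T).as_rotvec()
        if best is None or np.linalg.norm(v)<np.linalg.norm(best):best=v
    print("dp",dp.round(4),"turn",(best/np.radians(30)).round(3),"|turn|deg",np.degrees(np.linalg.norm(best)).round(1),"q6",round(o["q"][5],2))
E
python3 - <<'E'
from h import *
for n in("scene","top","wrist"): cv2.imwrite(f"pics/{n}0.png",camera(n))
o=get_obs();print(o)
for n in("scene","top"):
    c=get_calibration(n);print(n,c["camera_matrix"],-np.array(c["R"]).T@np.array(c["t"]).ravel(),np.array(c["R"])[2])
print(get_calibration("wrist"))
E
```

```text
{'time_s': 0.15, 'q': array([ 9.95665346e-01,  1.81332167e-01,  1.60774564e+00, -2.34061934e-05,
        1.35380067e+00, -2.06345849e-01]), 'dq': array([-0.00026198, -0.00062807, -0.00254108, -0.00017548, -0.00030789,
       -0.00139327]), 'joint_efforts': array([ 9.18143305e-04, -4.45264149e+01, -3.51691496e+01, -2.63066358e-04,
        5.98194383e-03,  1.03688279e-05]), 'eef_pos': array([0.20706737, 0.53598703, 0.2306284 ]), 'eef_rot': array([-2.34300158e-04,  1.83346909e-01,  9.83048065e-01, -5.98804735e-04]), 'wrist_force': array([ 0.07702803, -0.23169685,  0.68102719]), 'torque': array([-0.00842249, -0.04101515, -0.01081079]), 'grasp_force': 0.0, 'opening': 1.0015116604334318}
scene [[576.49526612   0.         312.49820591]
 [  0.         576.49526612 237.12330766]
 [  0.           0.           1.        ]] [ 0.09614089 -0.4232568   0.89340297] [ 0.44628578  0.44835647 -0.7744711 ]
top [[518.80186304   0.         313.67502986]
 [  0.         518.80186304 229.60961976]
 [  0.           0.           1.        ]] [0.41679408 0.08208239 1.11766551] [ 0.15283335 -0.00137719 -0.98825102]
{'camera_matrix': array([[339.73021184,   0.        , 318.56239733],
       [  0.        , 339.73021184, 231.18252973],
       [  0.        ,   0.        ,   1.        ]]), 'mount': array([[ 4.89340269e-04, -9.65372864e-01, -2.60873520e-01,
         6.53998293e-02],
       [ 9.99999689e-01,  3.11233454e-04,  7.24043540e-04,
         1.04215361e-04],
       [-6.17779420e-04, -2.60873793e-01,  9.65372717e-01,
        -1.40908008e-01],
       [ 0.00000000e+00,  0.00000000e+00,  0.00000000e+00,
         1.00000000e+00]])}
```

View pics/top0.png

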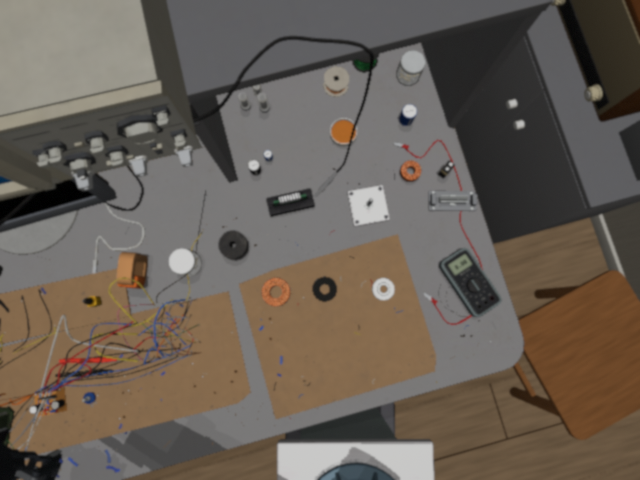

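View pics/scene0.png

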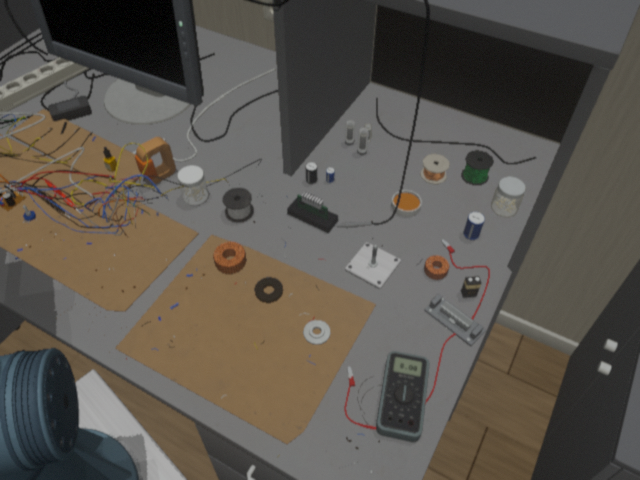

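The two candidates for the core are the ring on the brown board at top (275,291), which looks about 60 mm across, and a smaller ring off the board at (411,170). The board one fits. An enlarged crop will confirm this and give the pixel positions.

Run:
```python
from h import *
im=cv2.imread("pics/top0.png")[140:340,225:485]
cv2.imwrite("pics/crop.png",cv2.resize(im,None,fx=3,fy=3,interpolation=cv2.INTER_CUBIC))
s=cv2.imread("pics/scene0.png")[140:360,200:500]
cv2.imwrite("pics/crops.png",cv2.resize(s,None,fx=2.6,fy=2.6,interpolation=cv2.INTER_CUBIC))
```

```text
(no output)
```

View pics/crop.png

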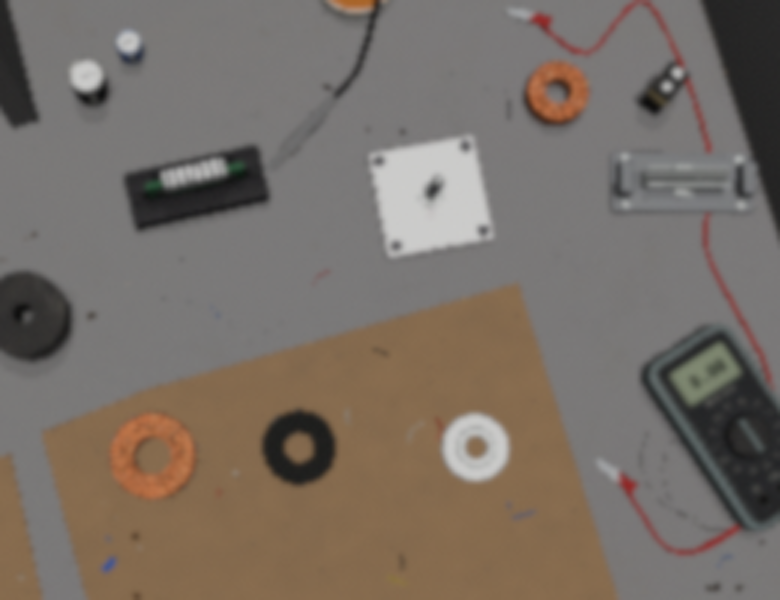

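View pics/crops.png

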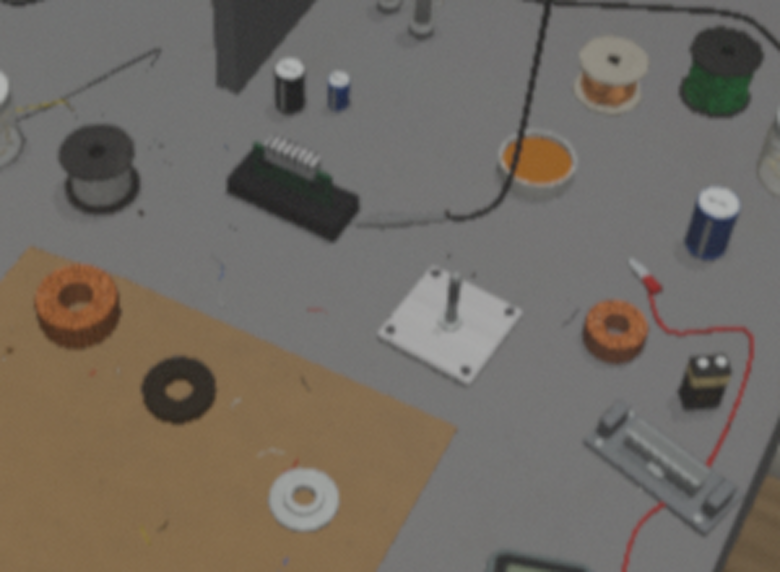

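Core at crop (152,455) is about 28 px, or 60 mm, so it is the one. The ring at (557,92) is only about 43 mm. Pad (299,447), washer (476,447), plate centre (431,196), clip (683,182), rack (197,188).

Run:
```python
from h import *
def P(x,y,z): return px("top",(225+x/3,140+y/3),z)[:2]
def Sc(x,y,z): return px("scene",(200+x/2.6,140+y/2.6),z)[:2]
pr=lambda n,a:print(n,np.round(a,4))
pr("core",P(152.5,455.5,.0275));pr("pad",P(299,447,.011));pr("washer",P(476,447.5,.008))
m=[P(*c,.008) for c in((368,153),(473,135),(494,239),(388,258))];pr("mount",np.mean(m,0))
r=np.array([P(*c,.018) for c in((124,176),(260,146),(270,200),(137,230))]);pr("rack",r.mean(0));pr("rack yaw long",np.degrees(np.arctan2(*(r[1]+r[2]-r[0]-r[3])[::-1])))
pr("bar",P(194,172,.06)); pr("bar ends",[P(162,179,.06),P(226,164,.06)])
c=np.array([P(*c,.006) for c in((612,153),(753,150),(754,211),(613,213))]);pr("clip",c.mean(0));pr("yaw",np.degrees(np.arctan2(*(c[1]+c[2]-c[0]-c[3])[::-1])))
pr("scene mount",Sc(451,325,.008));pr("scene pad",Sc(179,389,.011));pr("washer",Sc(305,498,.008));pr("core",Sc(78,296,.0275))
sc=np.array([Sc(*c,.006) for c in((585,441),(620,402),(737,487),(707,530))]);pr("clip",sc.mean(0))
go([.36,.33,.23],0.2)
```

```text
core [0.4545 0.1604]
pad [0.4603 0.0581]
washer [ 0.4593 -0.0675]
mount [ 0.6412 -0.0395]
rack [0.6462 0.1293]
rack yaw long -77.539
bar [0.6487 0.1302]
bar ends [[0.6439 0.1524]
 [0.6543 0.1079]]
clip [ 0.651  -0.2239]
yaw -89.3386
scene mount [ 0.639  -0.0419]
scene pad [0.4597 0.0572]
washer [ 0.4607 -0.0667]
core [0.4565 0.1609]
clip [ 0.6514 -0.221 ]
dp [-0.8676 -0.548   0.003 ] turn [-2.000e-03  1.000e-03  1.914e+00] |turn|deg 57.4 q6 -0.21
```

Run:
```python
from h import *
go([.46,.04,.18],np.pi/2)
```

```text
dp [-1.6589 -1.4856  0.204 ] turn [-0.002 -0.001 -0.704] |turn|deg 21.1 q6 -0.21
```

Request:
arm_command(dp=[[-0.2, -0.18, 0], [-0.4, -0.36, 0.05], [-0.6, -0.54, 0.1], [-0.83, -0.74, 0.1], [-0.83, -0.74, 0.1]], turn=[[0, 0, 0], [0, 0, 0], [0, 0, 0], [0, 0, 0], [0, 0, 0]], jaw=[1, 1, 1, 1, 1])

```text
time_s: 0.78
eef_pos: [0.3348, 0.2865, 0.2059]
eef_rot: [-0.0, 0.185, 0.983, -0.0]
wrist_force: [0.7, 0.5, 0.3]
opening: 0.999
grasp_force: 0.0
```

Request:
arm_command(dp=[[-0.2, -0.18, 0], [-0.4, -0.36, 0.05], [-0.6, -0.54, 0.1], [-0.83, -0.745, 0.1], [-0.83, -0.745, 0.1]], turn=[[0, 0, -0.2], [0, 0, -0.4], [0, 0, -0.6], [0, 0, -0.7], [0, 0, -0.7]], jaw=[1, 1, 1, 1, 1])

```text
time_s: 1.4
eef_pos: [0.4614, 0.0376, 0.181]
eef_rot: [-0.0, 0.002, 1.0, -0.0]
wrist_force: [-0.2, 1.0, -0.1]
opening: 0.999
grasp_force: 0.0
```

Run:
```python
from h import *
o=get_obs();cv2.imwrite("pics/w1.png",camera("wrist"));print(o["eef_pos"],o["dq"].round(3))
np.savez("w1.npz",p=o["eef_pos"],r=o["eef_rot"])
```

```text
[0.4613574  0.03760176 0.18104943] [-0.42   0.208 -0.182  0.015 -0.016 -0.413]
```

View pics/w1.png

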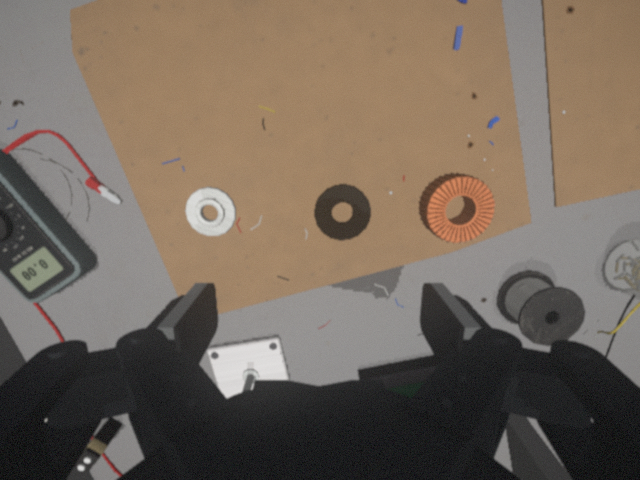

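Wrist view: washer (210,212), pad (342,212), core top (461,210). The arm was still drifting a little, so I'll re-measure at rest by colour threshold.

```bash
cat >> h.py <<'E'
def blob(im,c,kind,r=60):
    x0,y0=int(c[0]-r),int(c[1]-r);s=im[max(y0,0):y0+2*r,max(x0,0):x0+2*r];h=cv2.cvtColor(s,cv2.COLOR_BGR2HSV)
    m={"dark":h[...,2]<60,"white":(h[...,2]>150)&(h[...,1]<40),"orange":(h[...,1]>140)&(h[...,2]>130)}[kind].astype(np.uint8)
    cs,_=cv2.findContours(m,0,2);k=max(cs,key=cv2.contourArea);e=cv2.fitEllipse(cv2.convexHull(k));return (e[0][0]+max(x0,0),e[0][1]+max(y0,0)),e[1]
E
python3 - <<'E'
from h import *
camera("wrist");o=get_obs();im=camera("wrist");print(o["eef_pos"],o["dq"].round(3))
for n,c,k,z in(("pad",(342,212),"dark",.0125),("washer",(210,212),"white",.0085),("core",(461,210),"orange",.030)):
    e=blob(im,c,k,45);print(n,np.round(e[0],1),np.round(e[1],1),wpx(o,e[0],z).round(4))
E
```

```text
[0.46164562 0.03766595 0.18113142] [ 0.062 -0.025  0.03   0.023  0.02   0.045]Traceback (most recent call last):
  File "<stdin>", line 4, in <module>
  File "h.py", line 31, in blob
    cs,_=cv2.findContours(m,0,2);k=max(cs,key=cv2.contourArea);e=cv2.fitEllipse(cv2.convexHull(k));return (e[0][0]+max(x0,0),e[0][1]+max(y0,0)),e[1]
                                                                 ~~~~~~~~~~~~~~^^^^^^^^^^^^^^^^^^^
cv2.error: OpenCV(4.12.0) /io/opencv/modules/imgproc/src/shapedescr.cpp:361: error: (-201:Incorrect size of input array) There should be at least 5 points to fit the ellipse in function 'fitEllipseNoDirect'
```

Run:
```python
from h import *
o=get_obs();im=camera("wrist");cv2.imwrite("pics/w2.png",im)
h=cv2.cvtColor(im,cv2.COLOR_BGR2HSV);print(h[212,310:376:6].tolist(),h[212,182:240:6].tolist(),h[210,420:500:6].tolist())
for n,c,k,z in(("pad",(342,212),"dark",.0125),("washer",(210,212),"white",.0085),("core",(461,210),"orange",.030)):
  try: e=blob(im,c,k,45);print(n,np.round(e[0],1),np.round(e[1],1),wpx(o,e[0],z).round(4))
  except Exception as ex: print(n)
```

```text
[[14, 95, 163], [14, 76, 64], [16, 62, 62], [17, 92, 64], [15, 92, 158], [15, 93, 157], [16, 94, 160], [15, 73, 63], [17, 77, 63], [13, 67, 69], [15, 95, 156]] [[16, 88, 166], [30, 4, 214], [30, 4, 214], [16, 42, 114], [15, 87, 164], [15, 94, 163], [30, 4, 215], [24, 6, 209], [38, 5, 210], [14, 88, 166]] [[12, 110, 86], [10, 138, 178], [11, 138, 190], [10, 145, 174], [13, 105, 167], [16, 95, 161], [15, 92, 161], [13, 132, 87], [12, 116, 88], [10, 137, 180], [10, 140, 184], [10, 137, 173], [13, 108, 174], [14, 94, 160]]
pad
washer [208.2 212.5] [47.2 51.5] [ 0.4612 -0.0644  0.0085]
core [442.2 202.9] [28.6 51.4] [0.4492 0.1472 0.03  ]
```

```bash
sed -i 's/h\[...,2\]<60/h[...,2]<105/; s/(h\[...,1\]>140)/(h[...,0]<13)\&(h[...,1]>118)/' h.py
python3 - <<'E'
from h import *
o=get_obs();im=camera("wrist")
for n,c,k,z in(("pad",(342,212),"dark",.0125),("washer",(210,212),"white",.0085),("core",(461,210),"orange",.030)):
  e=blob(im,c,k,45);print(n,np.round(e[0],1),np.round(e[1],1),wpx(o,e[0],z).round(4))
go([.461,.0595,.006],np.pi/2); print(o["eef_pos"])
E
```

```text
pad [339.1 213.2] [55.5 55.7] [0.461  0.0596 0.0125]
washer [207.  212.9] [47.4 51.4] [ 0.4611 -0.0644  0.0085]
core [456.7 210.7] [63.1 70.2] [0.4554 0.1616 0.03  ]
dp [-0.0048  0.0737  0.6999] turn [ 0.001 -0.002 -0.005] |turn|deg 0.2 q6 -1.74
[0.46016876 0.04033554 0.18091941]
```

Request:
arm_command(dp=[[0, 0.074, 0.2], [-0.002, 0.074, 0.4], [-0.002, 0.074, 0.6], [-0.002, 0.074, 0.715], [-0.002, 0.074, 0.715]], turn=[[0, 0, 0], [0, 0, 0], [0, 0, 0], [0, 0, 0], [0, 0, 0]], jaw=[1, 1, 1, 1, 1])

```text
time_s: 2.28
eef_pos: [0.4583, 0.0605, 0.0007]
eef_rot: [-0.003, 0.0, 1.0, 0.0]
wrist_force: [-0.4, 0.3, -0.4]
opening: 1.002
grasp_force: 0.0
```

Request:
arm_command(dp=[[0, 0, 0], [0, 0, 0], [0, 0, 0], [0, 0, 0], [0, 0, 0]], turn=[[0, 0, 0], [0, 0, 0], [0, 0, 0], [0, 0, 0], [0, 0, 0]], jaw=[0.5, 0.5, 0.5, 0.5, 0.5])

```text
time_s: 2.9
eef_pos: [0.4626, 0.0591, 0.0047]
eef_rot: [0.002, 0.001, 1.0, -0.0]
wrist_force: [-2.7, 1.7, 9.5]
opening: 0.592
grasp_force: 61.1
```

Request:
arm_command(dp=[[0, 0, -0.2], [0, 0, -0.4], [0, 0, -0.6], [0, 0, -0.75], [0, 0, -0.75]], turn=[[0, 0, 0], [0, 0, 0], [0, 0, 0], [0, 0, 0], [0, 0, 0]], jaw=[0.5, 0.5, 0.5, 0.5, 0.5])

```text
time_s: 3.52
eef_pos: [0.4638, 0.0587, 0.1949]
eef_rot: [0.005, 0.001, 1.0, -0.001]
wrist_force: [-0.4, -0.6, -0.3]
opening: 0.586
grasp_force: 63.2
```

Request:
arm_command(dp=[[-0.2, -0.1, 0], [-0.4, -0.2, 0], [-0.6, -0.3, 0], [-0.8, -0.4, 0], [-0.8, -0.4, 0]], turn=[[0, 0, 0], [0, 0, 0], [0, 0, 0], [0, 0, 0], [0, 0, 0]], jaw=[0.5, 0.5, 0.5, 0.5, 0.5])

```text
time_s: 4.15
eef_pos: [0.6624, -0.0436, 0.1875]
eef_rot: [-0.001, 0.002, 1.0, 0.0]
wrist_force: [-0.8, 1.0, -1.8]
opening: 0.588
grasp_force: 63.1
```

Request:
arm_command(dp=[[0, 0, 0], [0, 0, 0], [0, 0, 0]], turn=[[0, 0, 0], [0, 0, 0], [0, 0, 0]], jaw=[0.5, 0.5, 0.5])

```text
time_s: 4.53
eef_pos: [0.6603, -0.0408, 0.1908]
eef_rot: [0.0, 0.001, 1.0, -0.0]
wrist_force: [-0.4, -0.5, -0.3]
opening: 0.587
grasp_force: 63.2
```

Run:
```python
from h import *
o=get_obs();cv2.imwrite("pics/w3.png",camera("wrist"));print(o["eef_pos"],o["eef_rot"],o["dq"].round(3))
np.savez("w3.npz",p=o["eef_pos"],r=o["eef_rot"])
```

```text
[ 0.66031983 -0.04079077  0.19079286] [ 3.55897889e-04  7.52522786e-04  9.99999651e-01 -7.45449154e-05] [-0.003  0.002 -0.007  0.001  0.001 -0.001]
```

View pics/w3.png

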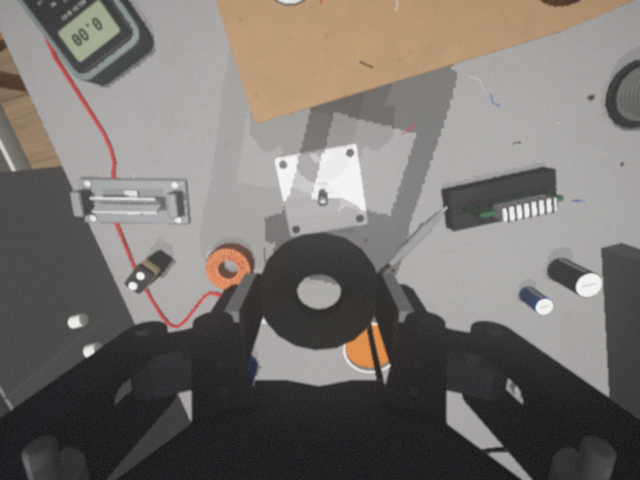

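Pad is held level, centred at (319,291). Plate corners are (275,157), (357,145), (368,223), (286,236), with the stud tip near (322,199). The clip is around (133,200) and the card bar near (528,209).

Run:
```python
from h import *
d=np.load("w3.npz");o=dict(eef_pos=d["p"],eef_rot=d["r"])
W=lambda p,z:wpx(o,p,z)[:2]
m=np.array([W(c,.008) for c in((275,157),(357,145),(368,223),(286,236))]);print("mount",m.mean(0).round(4),[np.linalg.norm(m[i]-m[i-1]).round(4) for i in range(4)]);print("tip",W((322,198),.06).round(4))
c=np.array([W(c,.006) for c in((78,178),(188,179),(187,222),(79,222))]);print("clip",c.mean(0).round(4))
r=np.array([W(c,.018) for c in((443,189),(555,169),(557,206),(449,229))]);print("rack",r.mean(0).round(4))
print("bar",W((528,209),.06).round(4)); print("pad held",W((319.5,291),float(o["eef_pos"][2]+.012)).round(4))
im=cv2.imread("pics/w3.png");a=cv2.resize(im[130:250,260:380],None,fx=4,fy=4,interpolation=2);cl=cv2.resize(im[160:240,70:200],None,fx=4,fy=4,interpolation=2);b=cv2.resize(im[160:240,435:565],None,fx=4,fy=4,interpolation=2)
c=np.zeros((640,1000,3),np.uint8);c[:480,:480]=a;c[:320,480:]=cl;c[320:,480:]=b
cv2.imwrite("pics/c3.png",cv2.resize(c,None,fx=.78,fy=.78,interpolation=cv2.INTER_AREA))
```

```text
mount [ 0.6432 -0.0379] [np.float64(0.077), np.float64(0.0769), np.float64(0.0753), np.float64(0.0818)]
tip [ 0.6408 -0.0379]
clip [ 0.6522 -0.2205]
rack [0.6486 0.1291]
bar [0.65   0.1299]
pad held [ 0.6553 -0.0404]
```

View pics/c3.png

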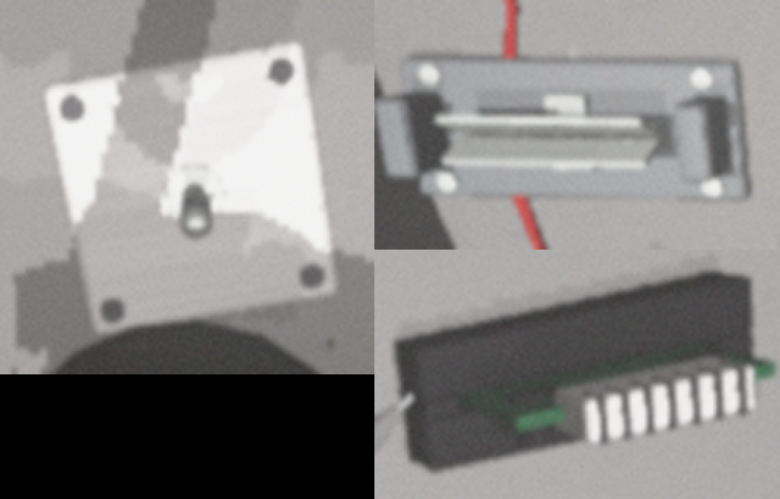

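Run:
```python
from h import *
d=np.load("w3.npz");o=dict(eef_pos=d["p"],eef_rot=d["r"])
A=lambda x,y,z:wpx(o,(260+x/3.12,130+y/3.12),z)[:2].round(4)
C=lambda x,y,z:wpx(o,(70+(x-374.4)/3.12,160+y/3.12),z)[:2].round(4)
B=lambda x,y,z:wpx(o,(435+(x-374.4)/3.12,160+(y-249.6)/3.12),z)[:2].round(4)
print("corners",np.mean([A(*c,.008) for c in((45,88),(298,43),(333,293),(97,330))],0),"screws",np.mean([A(*c,.008) for c in((72,108),(282,70),(312,276),(112,310))],0),"tip",A(195,217,.061))
print("clip screws",np.mean([C(*c,.007) for c in((428,75),(700,79),(446,182),(711,187))],0),"mouth",[C(*c,.025) for c in((436,119),(640,121),(443,161),(655,163))],"guides",C(400,135,.024),C(691,135,.024))
print("bar",[B(*c,.06) for c in((587,400),(600,440),(750,368),(753,408))])
go([.642,-.0385,.1],np.pi/2);print(get_obs()["eef_pos"])
```

```text
corners [ 0.643425 -0.0374  ] screws [ 0.643825 -0.03705 ] tip [ 0.6418 -0.0375]
clip screws [ 0.65355 -0.22   ] mouth [array([ 0.6466, -0.2491]), array([ 0.6472, -0.1896]), array([ 0.6591, -0.2492]), array([ 0.6597, -0.1868])] guides [ 0.6515 -0.2612] [ 0.6516 -0.1756]
bar [array([0.6493, 0.1095]), array([0.66  , 0.1145]), array([0.6409, 0.1506]), array([0.6515, 0.1533])]
dp [0.0743 0.0096 0.3633] turn [-0.     0.002 -0.003] |turn|deg 0.1 q6 -1.81
[ 0.66048461 -0.04091377  0.19083808]
```

Request:
arm_command(dp=[[0.062, 0.0105, 0.1], [0.062, 0.0105, 0.3], [0.062, 0.0105, 0.45], [0.062, 0.0105, 0.58], [0.062, 0.0105, 0.64]], turn=[[0, 0, 0], [0, 0, 0], [0, 0, 0], [0, 0, 0], [0, 0, 0]], jaw=[0.5, 0.5, 0.5, 0.5, 0.5])

```text
time_s: 5.2
eef_pos: [0.644, -0.0383, 0.0283]
eef_rot: [-0.001, 0.001, 1.0, 0.0]
wrist_force: [0.6, 0.2, -0.2]
opening: 0.592
grasp_force: 63.1
```

Request:
arm_command(dp=[[0, 0, 0.03], [0, 0, 0.06], [0, 0, 0.06]], turn=[[0, 0, 0], [0, 0, 0], [0, 0, 0]], jaw=[0.5, 0.5, 0.5])

```text
time_s: 5.58
eef_pos: [0.6457, -0.0389, 0.0155]
eef_rot: [0.0, 0.001, 1.0, -0.0]
wrist_force: [0.2, -0.7, -0.7]
opening: 0.582
grasp_force: 63.1
```

Stud entered without contact. Lowering further until it touches.

Request:
arm_command(dp=[[0, 0, 0.008], [0, 0, 0.016], [0, 0, 0.016]], turn=[[0, 0, 0], [0, 0, 0], [0, 0, 0]], jaw=[0.5, 0.5, 0.5])

```text
time_s: 5.95
eef_pos: [0.6453, -0.0389, 0.0111]
eef_rot: [-0.0, 0.001, 1.0, -0.0]
wrist_force: [-0.2, -0.0, -0.1]
opening: 0.588
grasp_force: 63.1
```

Request:
arm_command(dp=[[0, 0, 0.006], [0, 0, 0.012], [0, 0, 0.012]], turn=[[0, 0, 0], [0, 0, 0], [0, 0, 0]], jaw=[0.5, 0.5, 0.5])

```text
time_s: 6.32
eef_pos: [0.6455, -0.0389, 0.0093]
eef_rot: [-0.0, 0.001, 1.0, -0.0]
wrist_force: [-4.7, 0.6, 9.9]
opening: 0.591
grasp_force: 64.1
```

Request:
arm_command(dp=[[0, 0, 0], [0, 0, 0], [0, 0, 0], [0, 0, 0]], turn=[[0, 0, 0], [0, 0, 0], [0, 0, 0], [0, 0, 0]], jaw=[0.7, 0.85, 1, 1])

```text
time_s: 6.82
eef_pos: [0.6453, -0.0388, 0.0078]
eef_rot: [-0.0, 0.001, 1.0, 0.0]
wrist_force: [0.2, 0.2, -0.4]
opening: 1.003
grasp_force: 0.0
```

Request:
arm_command(dp=[[0, 0, -0.2], [0, 0, -0.4], [0, 0, -0.6], [-0.05, 0, -0.72], [-0.05, 0, -0.72]], turn=[[0, 0, 0], [0, 0, 0], [0, 0, 0], [0, 0, 0], [0, 0, 0]], jaw=[1, 1, 1, 1, 1])

```text
time_s: 7.45
eef_pos: [0.6603, -0.0393, 0.1917]
eef_rot: [0.003, 0.001, 1.0, -0.001]
wrist_force: [-0.2, -1.1, 0.3]
opening: 1.002
grasp_force: 0.0
```

Request:
arm_command(dp=[[0, 0, 0], [0, 0, 0]], turn=[[0, 0, 0], [0, 0, 0]], jaw=[1, 1])

```text
time_s: 7.7
eef_pos: [0.6564, -0.0386, 0.1857]
eef_rot: [-0.002, 0.001, 1.0, 0.0]
wrist_force: [0.7, 0.3, -0.9]
opening: 1.003
grasp_force: 0.0
```

Run:
```python
from h import *
o=get_obs();im=camera("wrist");cv2.imwrite("pics/w4.png",im);print(o["eef_pos"],o["dq"].round(3))
np.savez("w4.npz",p=o["eef_pos"],r=o["eef_rot"])
cv2.imwrite("pics/c4.png",cv2.resize(im[120:270,230:400],None,fx=4,fy=4,interpolation=2))
go([.456,.161,.18],np.pi/2)
```

```text
[ 0.65641354 -0.03858027  0.18566937] [-0.002  0.001 -0.005 -0.001  0.     0.001]
dp [0.8042 0.7967 0.027 ] turn [ 0.001 -0.007 -0.004] |turn|deg 0.2 q6 -1.81
```

View pics/c4.png

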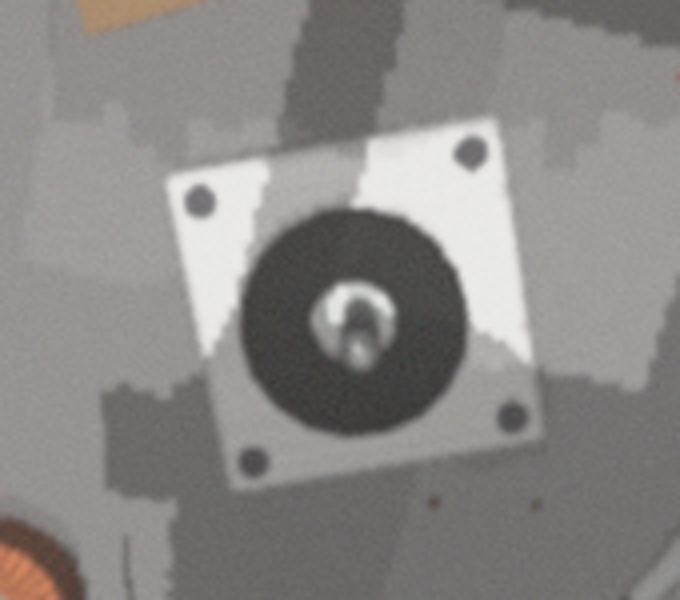

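Pad is flat on the plate, threaded on the stud, with its centre near crop (355,322). Now checking the offset and going to the core.

Run:
```python
from h import *
d=np.load("w4.npz");o=dict(eef_pos=d["p"],eef_rot=d["r"])
A=lambda x,y,z:wpx(o,(230+x/4,120+y/4),z)[:2].round(4)
print("plate",np.mean([A(*c,.008) for c in((200,201),(470,152),(512,416),(253,462))],0),"pad",A(355,322,.018),"tip",A(360,352,.061))
```

```text
plate [ 0.6438   -0.037175] pad [ 0.6447 -0.0381] tip [ 0.6433 -0.0372]
```

Request:
arm_command(dp=[[0.2, 0.2, 0], [0.4, 0.4, 0], [0.6, 0.6, 0], [0.8, 0.797, 0.02], [0.8, 0.797, 0.02]], turn=[[0, 0, 0], [0, 0, 0], [0, 0, 0], [0, 0, 0], [0, 0, 0]], jaw=[1, 1, 1, 1, 1])

```text
time_s: 8.38
eef_pos: [0.4551, 0.1625, 0.1818]
eef_rot: [-0.001, 0.0, 1.0, 0.0]
wrist_force: [-0.0, -0.2, 0.8]
opening: 1.001
grasp_force: 0.0
```

Request:
arm_command(dp=[[0, 0, 0], [0, 0, 0], [0, 0, 0]], turn=[[0, 0, 0], [0, 0, 0], [0, 0, 0]], jaw=[1, 1, 1])

```text
time_s: 8.75
eef_pos: [0.4591, 0.16, 0.1829]
eef_rot: [-0.0, 0.002, 1.0, -0.0]
wrist_force: [0.2, -0.6, 0.2]
opening: 1.003
grasp_force: 0.0
```

Run:
```python
from h import *
o=get_obs();im=camera("wrist");cv2.imwrite("pics/w5.png",im);print(o["eef_pos"])
e=blob(im,(319,206),"orange",55);print(e,wpx(o,e[0],.0305))
```

```text
[0.4591247  0.16001605 0.18292056]
((321.09964752197266, 210.9005584716797), (64.38671875, 65.77164459228516)) [0.4545795  0.16235987 0.0305    ]
```

Request:
arm_command(dp=[[0.016, 0.007, 0.15], [0.016, 0.007, 0.35], [0.016, 0.007, 0.55], [0.016, 0.007, 0.7], [0.016, 0.007, 0.7]], turn=[[0, 0, 0], [0, 0, 0], [0, 0, 0], [0, 0, 0], [0, 0, 0]], jaw=[1, 1, 1, 1, 1])

```text
time_s: 9.43
eef_pos: [0.4518, 0.1617, 0.0053]
eef_rot: [-0.004, 0.002, 1.0, -0.0]
wrist_force: [-0.6, -0.7, -0.3]
opening: 1.001
grasp_force: 0.0
```

Request:
arm_command(dp=[[0, 0, 0], [0, 0, 0], [0, 0, 0], [0, 0, 0], [0, 0, 0]], turn=[[0, 0, 0], [0, 0, 0], [0, 0, 0], [0, 0, 0], [0, 0, 0]], jaw=[1, 0.6, 0.6, 0.6, 0.6])

```text
time_s: 10.05
eef_pos: [0.4559, 0.1626, 0.0104]
eef_rot: [0.002, 0.001, 1.0, -0.0]
wrist_force: [-3.3, -2.6, 11.1]
opening: 0.675
grasp_force: 62.6
```

Request:
arm_command(dp=[[0, 0, 0], [0, 0, 0]], turn=[[0, 0, 0], [0, 0, 0]], jaw=[0.55, 0.55])

```text
time_s: 10.3
eef_pos: [0.456, 0.1626, 0.0104]
eef_rot: [0.002, 0.001, 1.0, -0.0]
wrist_force: [-2.3, -2.4, 9.7]
opening: 0.675
grasp_force: 62.6
```

Request:
arm_command(dp=[[0, 0, -0.1], [0, 0, -0.3], [0, 0, -0.5], [0, 0, -0.6], [0, 0, -0.6]], turn=[[0, 0, 0], [0, 0, 0], [0, 0, 0], [0, 0, 0], [0, 0, 0]], jaw=[0.55, 0.55, 0.55, 0.55, 0.55])

```text
time_s: 10.92
eef_pos: [0.4559, 0.1628, 0.1606]
eef_rot: [0.003, 0.001, 1.0, 0.0]
wrist_force: [0.2, -0.3, -4.5]
opening: 0.678
grasp_force: 67.1
```

Request:
arm_command(dp=[[-0.15, -0.16, 0], [-0.3, -0.32, 0], [-0.5, -0.53, 0], [-0.68, -0.72, 0], [-0.75, -0.8, 0]], turn=[[0, 0, 0], [0, 0, 0], [0, 0, 0], [0, 0, 0], [0, 0, 0]], jaw=[0.55, 0.55, 0.55, 0.55, 0.55])

```text
time_s: 11.55
eef_pos: [0.6417, -0.0402, 0.1554]
eef_rot: [-0.001, 0.002, 1.0, 0.0]
wrist_force: [0.2, 0.2, -3.5]
opening: 0.669
grasp_force: 67.1
```

Request:
arm_command(dp=[[0, 0, 0], [0, 0, 0], [0, 0, 0]], turn=[[0, 0, 0], [0, 0, 0], [0, 0, 0]], jaw=[0.55, 0.55, 0.55])

```text
time_s: 11.92
eef_pos: [0.6402, -0.0366, 0.1571]
eef_rot: [-0.001, 0.001, 1.0, 0.0]
wrist_force: [0.1, -0.9, -4.1]
opening: 0.665
grasp_force: 67.1
```

Run:
```python
from h import *
o=get_obs();im=camera("wrist");cv2.imwrite("pics/w6.png",im);print(o["eef_pos"]);go([.6438,-.0373,.04],np.pi/2)
```

```text
[ 0.64016503 -0.03656363  0.15706484]
dp [-0.0138 -0.0029  0.4701] turn [ 0.001 -0.002 -0.002] |turn|deg 0.1 q6 -1.81
```

View pics/w6.png

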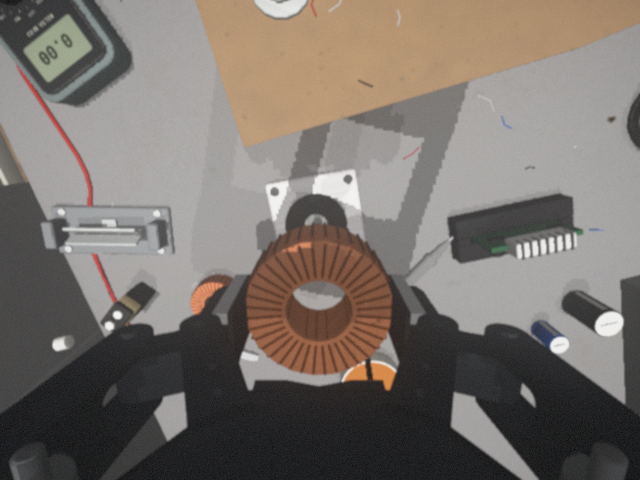

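Core is held level and centred at (320,310). Lowering onto the stud.

Request:
arm_command(dp=[[-0.014, -0.003, 0.0], [-0.014, -0.003, 0.15], [-0.014, -0.003, 0.3], [-0.014, -0.003, 0.42], [-0.014, -0.003, 0.48]], turn=[[0, 0, 0], [0, 0, 0], [0, 0, 0], [0, 0, 0], [0, 0, 0]], jaw=[0.55, 0.55, 0.55, 0.55, 0.55])

```text
time_s: 12.6
eef_pos: [0.6438, -0.038, 0.0362]
eef_rot: [-0.001, 0.001, 1.0, 0.0]
wrist_force: [-1.0, 1.0, -3.1]
opening: 0.677
grasp_force: 67.0
```

Request:
arm_command(dp=[[0, 0, 0.01], [0, 0, 0.025], [0, 0, 0.04], [0, 0, 0.04]], turn=[[0, 0, 0], [0, 0, 0], [0, 0, 0], [0, 0, 0]], jaw=[0.55, 0.55, 0.55, 0.55])

```text
time_s: 13.1
eef_pos: [0.6451, -0.0386, 0.0284]
eef_rot: [0.0, 0.001, 1.0, -0.0]
wrist_force: [-1.3, -0.5, -3.4]
opening: 0.671
grasp_force: 67.0
```

Request:
arm_command(dp=[[0.002, 0.003, 0.006], [0.003, 0.004, 0.012], [0.003, 0.004, 0.012]], turn=[[0, 0, 0], [0, 0, 0], [0, 0, 0]], jaw=[0.55, 0.55, 0.55])

```text
time_s: 13.48
eef_pos: [0.6441, -0.0376, 0.0251]
eef_rot: [0.0, 0.001, 1.0, -0.0]
wrist_force: [-0.2, 0.1, -3.5]
opening: 0.672
grasp_force: 67.1
```

Request:
arm_command(dp=[[0, 0, 0.004], [0, 0, 0.007], [0, 0, 0.007]], turn=[[0, 0, 0], [0, 0, 0], [0, 0, 0]], jaw=[0.55, 0.55, 0.55])

```text
time_s: 13.85
eef_pos: [0.6442, -0.0376, 0.0249]
eef_rot: [-0.0, 0.001, 1.0, -0.0]
wrist_force: [-6.5, 1.3, 9.6]
opening: 0.674
grasp_force: 68.5
```

Request:
arm_command(dp=[[0, 0, 0], [0, 0, 0], [0, 0, 0], [0, 0, 0], [0, 0, 0]], turn=[[0, 0, 0], [0, 0, 0], [0, 0, 0], [0, 0, 0], [0, 0, 0]], jaw=[0.75, 0.85, 1, 1, 1])

```text
time_s: 14.48
eef_pos: [0.6441, -0.0376, 0.0232]
eef_rot: [-0.0, 0.001, 1.0, 0.0]
wrist_force: [0.1, -0.2, -0.7]
opening: 0.998
grasp_force: 0.0
```

Request:
arm_command(dp=[[0, 0, -0.2], [0, 0, -0.4], [0, 0, -0.6], [-0.05, 0, -0.65], [-0.05, 0, -0.65]], turn=[[0, 0, 0], [0, 0, 0], [0, 0, 0], [0, 0, 0], [0, 0, 0]], jaw=[1, 1, 1, 1, 1])

```text
time_s: 15.1
eef_pos: [0.6579, -0.0379, 0.1875]
eef_rot: [0.002, 0.001, 1.0, -0.0]
wrist_force: [-0.3, -0.1, -0.4]
opening: 0.998
grasp_force: 0.0
```

Request:
arm_command(dp=[[0, 0, 0], [0, 0, 0], [0, 0, 0]], turn=[[0, 0, 0], [0, 0, 0], [0, 0, 0]], jaw=[1, 1, 1])

```text
time_s: 15.48
eef_pos: [0.6559, -0.0375, 0.1846]
eef_rot: [-0.001, 0.001, 1.0, 0.0]
wrist_force: [-0.2, 0.3, 0.3]
opening: 0.997
grasp_force: 0.0
```

Run:
```python
from h import *
o=get_obs();im=camera("wrist");cv2.imwrite("pics/w7.png",im);print(o["eef_pos"])
e=blob(im,(319,205),"orange",60);print(e,wpx(o,e[0],.0455))
go([.4608,-.0647,.18],np.pi/2)
cv2.imwrite("pics/c7.png",cv2.resize(im[120:290,220:420],None,fx=3.5,fy=3.5,interpolation=2))
```

```text
[ 0.65592101 -0.03749806  0.18464494]
((326.9980239868164, 189.89117050170898), (32.03945541381836, 57.10060119628906)) [ 0.6306684 -0.0303019  0.0455   ]
dp [ 0.781  -0.1105  0.0208] turn [ 0.001 -0.003 -0.004] |turn|deg 0.2 q6 -1.81
```

View pics/c7.png

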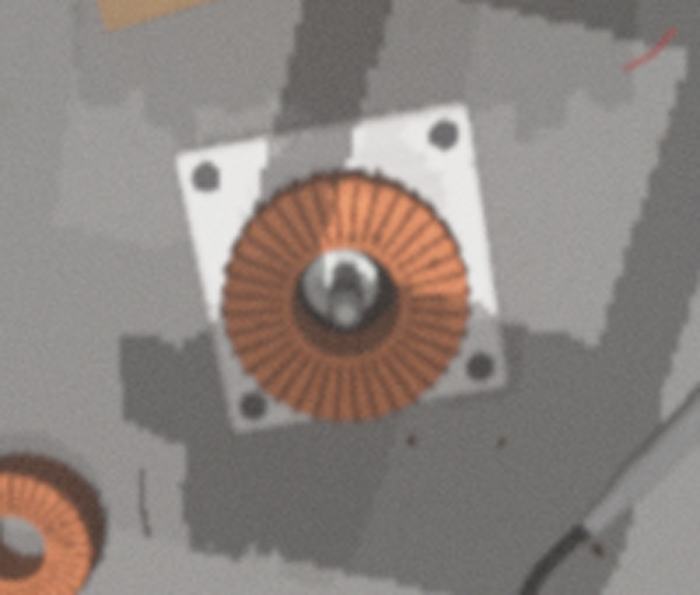

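Core sits flat on the pad with the stud inside the bore: core centre at crop (346,296), tip at (346,313). On to the washer.

Run:
```python
from h import *
o=get_obs()
print("core",wpx(o,(220+346/3.5,120+296/3.5),.046),"tip",wpx(o,(220+346/3.5,120+313/3.5),.0615))
```

```text
core [ 0.64321118 -0.03711882  0.046     ] tip [ 0.64421869 -0.03715301  0.0615    ]
```

Request:
arm_command(dp=[[0.2, 0, 0], [0.4, -0.05, 0], [0.6, -0.11, 0], [0.78, -0.11, 0.02], [0.78, -0.11, 0.02]], turn=[[0, 0, 0], [0, 0, 0], [0, 0, 0], [0, 0, 0], [0, 0, 0]], jaw=[1, 1, 1, 1, 1])

```text
time_s: 16.15
eef_pos: [0.4582, -0.0641, 0.1797]
eef_rot: [-0.001, 0.002, 1.0, 0.001]
wrist_force: [-0.3, -0.5, -0.1]
opening: 1.001
grasp_force: 0.0
```

Request:
arm_command(dp=[[0, 0, 0], [0, 0, 0], [0, 0, 0]], turn=[[0, 0, 0], [0, 0, 0], [0, 0, 0]], jaw=[1, 1, 1])

```text
time_s: 16.52
eef_pos: [0.4623, -0.0647, 0.1809]
eef_rot: [0.0, 0.001, 1.0, -0.0]
wrist_force: [0.1, 0.2, -1.2]
opening: 1.001
grasp_force: 0.0
```

Run:
```python
from h import *
o=get_obs();im=camera("wrist");cv2.imwrite("pics/w8.png",im);print(o["eef_pos"])
e=blob(im,(319,210),"white",50);print(e,wpx(o,e[0],.0095))
p=wpx(o,e[0],.0095);go([p[0],p[1],.005],np.pi/2)
```

```text
[ 0.46229682 -0.06471374  0.18087712]
((322.67333602905273, 194.92692184448242), (16.211254119873047, 34.23564910888672)) [ 0.44664685 -0.06075763  0.0095    ]
dp [0.0619 0.0154 0.7031] turn [ 0.     0.    -0.004] |turn|deg 0.1 q6 -1.96
```

Run:
```python
from h import *
o=get_obs();im=cv2.imread("pics/w8.png");h=cv2.cvtColor(im,cv2.COLOR_BGR2HSV)
m=((h[...,1]<45)&(h[...,2]>70)).astype(np.uint8);m[:165]=0;m[250:]=0;m[:,:275]=0;m[:,365:]=0
cs,_=cv2.findContours(m,0,2);k=max(cs,key=cv2.contourArea);e=cv2.fitEllipse(cv2.convexHull(k));print(e,wpx(o,e[0],.0092))
cv2.imwrite("pics/c8.png",cv2.resize(im[150:270,250:390],None,fx=4,fy=4,interpolation=2))
```

```text
((318.1225280761719, 209.71484375), (48.5705451965332, 49.54750442504883), 78.87506103515625) [ 0.46041501 -0.06490601  0.0092    ]
```

Request:
arm_command(dp=[[0.007, 0, 0.15], [0.007, 0, 0.35], [0.007, 0, 0.55], [0.007, 0, 0.68], [0.007, 0, 0.72]], turn=[[0, 0, 0], [0, 0, 0], [0, 0, 0], [0, 0, 0], [0, 0, 0]], jaw=[1, 1, 1, 1, 1])

```text
time_s: 17.2
eef_pos: [0.4584, -0.064, -0.0013]
eef_rot: [-0.002, 0.001, 1.0, 0.001]
wrist_force: [-0.1, 0.5, 0.3]
opening: 1.004
grasp_force: 0.0
```

Request:
arm_command(dp=[[0, 0, 0], [0, 0, 0], [0, 0, 0], [0, 0, 0], [0, 0, 0]], turn=[[0, 0, 0], [0, 0, 0], [0, 0, 0], [0, 0, 0], [0, 0, 0]], jaw=[1, 0.6, 0.45, 0.45, 0.45])

```text
time_s: 17.82
eef_pos: [0.4609, -0.0651, 0.0026]
eef_rot: [0.001, 0.001, 1.0, -0.0]
wrist_force: [-3.0, 1.9, 11.8]
opening: 0.519
grasp_force: 59.4
```

Request:
arm_command(dp=[[0, 0, 0], [0, 0, 0]], turn=[[0, 0, 0], [0, 0, 0]], jaw=[0.45, 0.45])

```text
time_s: 18.08
eef_pos: [0.4609, -0.0651, 0.0026]
eef_rot: [0.001, 0.001, 1.0, -0.001]
wrist_force: [-3.3, 0.9, 11.7]
opening: 0.524
grasp_force: 59.4
```

Request:
arm_command(dp=[[0, 0, -0.1], [0, 0, -0.3], [0, 0, -0.5], [0, 0, -0.7], [0, 0, -0.7]], turn=[[0, 0, 0], [0, 0, 0], [0, 0, 0], [0, 0, 0], [0, 0, 0]], jaw=[0.45, 0.45, 0.45, 0.45, 0.45])

```text
time_s: 18.7
eef_pos: [0.4628, -0.0658, 0.1809]
eef_rot: [0.005, 0.001, 1.0, -0.002]
wrist_force: [0.5, -0.9, -0.5]
opening: 0.515
grasp_force: 61.8
```

Request:
arm_command(dp=[[-0.15, 0.02, 0], [-0.35, 0.04, 0], [-0.55, 0.08, 0], [-0.7, 0.11, 0], [-0.733, 0.112, 0]], turn=[[0, 0, 0], [0, 0, 0], [0, 0, 0], [0, 0, 0], [0, 0, 0]], jaw=[0.45, 0.45, 0.45, 0.45, 0.45])

```text
time_s: 19.32
eef_pos: [0.6439, -0.0364, 0.1741]
eef_rot: [-0.001, 0.001, 1.0, 0.0]
wrist_force: [-0.4, -0.2, -1.5]
opening: 0.513
grasp_force: 61.7
```

Request:
arm_command(dp=[[0, 0, 0], [0, 0, 0], [0, 0, 0]], turn=[[0, 0, 0], [0, 0, 0], [0, 0, 0]], jaw=[0.45, 0.45, 0.45])

```text
time_s: 19.7
eef_pos: [0.6423, -0.0373, 0.176]
eef_rot: [-0.0, 0.001, 1.0, -0.0]
wrist_force: [0.1, 0.6, -0.2]
opening: 0.519
grasp_force: 61.7
```

Run:
```python
from h import *
o=get_obs();im=camera("wrist");cv2.imwrite("pics/c9.png",cv2.resize(im[120:380,180:460],None,fx=2,fy=2,interpolation=2));print(o["eef_pos"]);go([.6438,-.0372,.065],np.pi/2)
np.savez("w9.npz",p=o["eef_pos"],r=o["eef_rot"])
```

```text
[ 0.64233852 -0.03731557  0.17601468]
dp [-0.0051  0.0005  0.4444] turn [-0.     0.    -0.005] |turn|deg 0.2 q6 -1.81
```

View pics/c9.png

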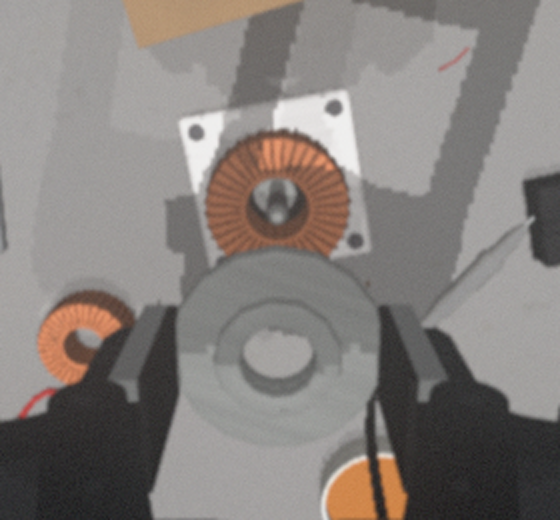

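Washer held level, collar up, centred on the TCP axis. Lowering.

Request:
arm_command(dp=[[-0.005, 0, 0.1], [-0.006, 0, 0.25], [-0.006, 0, 0.36], [-0.006, 0, 0.42], [-0.006, 0, 0.42]], turn=[[0, 0, 0], [0, 0, 0], [0, 0, 0], [0, 0, 0], [0, 0, 0]], jaw=[0.45, 0.45, 0.45, 0.45, 0.45])

```text
time_s: 20.38
eef_pos: [0.6438, -0.037, 0.07]
eef_rot: [-0.001, 0.001, 1.0, 0.0]
wrist_force: [-0.7, -0.5, -0.4]
opening: 0.517
grasp_force: 61.7
```

Request:
arm_command(dp=[[0, 0, 0], [0, 0, 0], [0, 0, 0]], turn=[[0, 0, 0], [0, 0, 0], [0, 0, 0]], jaw=[0.45, 0.45, 0.45])

```text
time_s: 20.75
eef_pos: [0.6452, -0.0372, 0.0718]
eef_rot: [0.001, 0.001, 1.0, -0.0]
wrist_force: [0.5, -0.1, -0.6]
opening: 0.513
grasp_force: 61.7
```

Request:
arm_command(dp=[[0.004, 0, 0.02], [0.004, 0, 0.05], [0.004, 0, 0.085], [0.004, 0, 0.085], [0.004, 0, 0.085]], turn=[[0, 0, 0], [0, 0, 0], [0, 0, 0], [0, 0, 0], [0, 0, 0]], jaw=[0.45, 0.45, 0.45, 0.45, 0.45])

```text
time_s: 21.38
eef_pos: [0.6436, -0.0371, 0.0494]
eef_rot: [-0.0, 0.001, 1.0, 0.0]
wrist_force: [-0.1, 1.0, 0.5]
opening: 0.516
grasp_force: 61.7
```

Request:
arm_command(dp=[[0, 0, 0.008], [0, 0, 0.016], [0, 0, 0.016]], turn=[[0, 0, 0], [0, 0, 0], [0, 0, 0]], jaw=[0.45, 0.45, 0.45])

```text
time_s: 21.75
eef_pos: [0.6435, -0.0371, 0.0454]
eef_rot: [-0.0, 0.001, 1.0, 0.0]
wrist_force: [-0.0, -0.2, -0.8]
opening: 0.517
grasp_force: 61.8
```

Request:
arm_command(dp=[[0, 0, 0.004], [0, 0, 0.006], [0, 0, 0.006]], turn=[[0, 0, 0], [0, 0, 0], [0, 0, 0]], jaw=[0.45, 0.45, 0.45])

```text
time_s: 22.12
eef_pos: [0.6437, -0.0371, 0.0452]
eef_rot: [0.0, 0.001, 1.0, -0.0]
wrist_force: [-4.1, 1.1, 7.2]
opening: 0.514
grasp_force: 62.6
```

Contact at the expected height, so releasing, rising and checking.

Request:
arm_command(dp=[[0, 0, 0], [0, 0, 0], [0, 0, 0], [0, 0, 0], [0, 0, 0]], turn=[[0, 0, 0], [0, 0, 0], [0, 0, 0], [0, 0, 0], [0, 0, 0]], jaw=[0.6, 0.75, 1, 1, 1])

```text
time_s: 22.75
eef_pos: [0.6436, -0.0371, 0.0439]
eef_rot: [-0.0, 0.001, 1.0, 0.0]
wrist_force: [-0.4, 0.4, -0.4]
opening: 0.999
grasp_force: 0.0
```

Request:
arm_command(dp=[[0, 0, -0.1], [0, 0, -0.3], [0, 0, -0.5], [-0.05, 0, -0.58], [-0.05, 0, -0.58]], turn=[[0, 0, 0], [0, 0, 0], [0, 0, 0], [0, 0, 0], [0, 0, 0]], jaw=[1, 1, 1, 1, 1])

```text
time_s: 23.38
eef_pos: [0.6578, -0.0374, 0.1915]
eef_rot: [0.002, 0.001, 1.0, -0.001]
wrist_force: [0.7, 0.2, -0.7]
opening: 0.999
grasp_force: 0.0
```

Request:
arm_command(dp=[[0, 0, 0], [0, 0, 0], [0, 0, 0]], turn=[[0, 0, 0], [0, 0, 0], [0, 0, 0]], jaw=[1, 1, 1])

```text
time_s: 23.75
eef_pos: [0.6553, -0.037, 0.1876]
eef_rot: [-0.001, 0.001, 1.0, 0.0]
wrist_force: [-0.4, 0.6, 0.3]
opening: 0.998
grasp_force: 0.0
```

Run:
```python
from h import *
o=get_obs();im=camera("wrist");cv2.imwrite("pics/c10.png",cv2.resize(im[120:290,220:420],None,fx=3.5,fy=3.5,interpolation=2));print(o["eef_pos"],o["q"])
go([.651,.132,.19],np.radians(12.8)); go([.651,.05,.19],np.radians(12.8))
```

```text
[ 0.65529501 -0.03695979  0.18762733] [-2.36796070e-01  3.97036020e-01  1.42555239e+00 -1.03616557e-05
  1.32133115e+00 -1.80528101e+00]
dp [ 0.0197  0.6761 -0.0078] turn [-2.000e-03 -3.000e-03  2.569e+00] |turn|deg 77.1 q6 -1.81
dp [ 0.019   0.3481 -0.008 ] turn [-2.000e-03 -3.000e-03  2.569e+00] |turn|deg 77.1 q6 -1.81
```

View pics/c10.png

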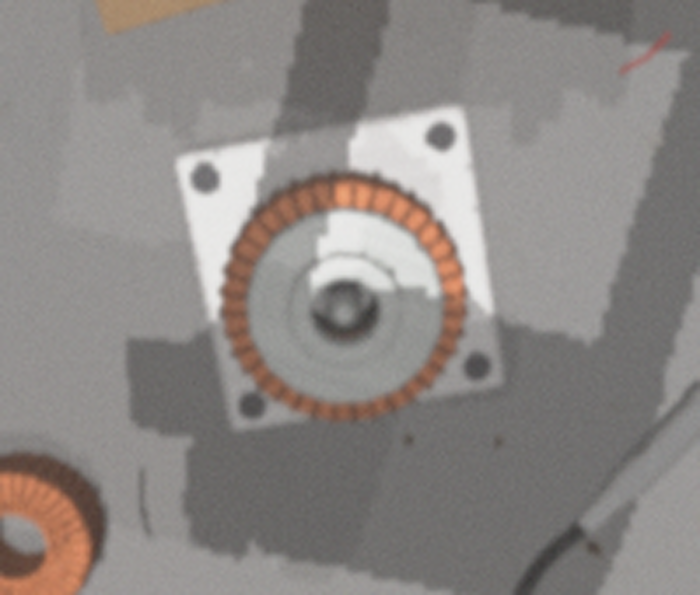

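Washer sits flat, collar up, centred on the stud. Now the card: translate while turning, in two further turns.

Request:
arm_command(dp=[[0, 0.17, 0], [0.01, 0.35, 0], [0.02, 0.52, 0], [0.02, 0.676, 0], [0.02, 0.676, 0]], turn=[[0, 0, 0.3], [0, 0, 0.6], [0, 0, 0.9], [0, 0, 1.0], [0, 0, 1.0]], jaw=[1, 1, 1, 1, 1])

```text
time_s: 24.42
eef_pos: [0.6509, 0.1349, 0.1887]
eef_rot: [-0.0, 0.258, 0.966, 0.0]
wrist_force: [0.4, -0.8, -0.3]
opening: 1.004
grasp_force: 0.0
```

Request:
arm_command(dp=[[0, 0, 0], [0, 0, 0], [0, 0, 0], [0, 0, 0]], turn=[[0, 0, 0.3], [0, 0, 0.6], [0, 0, 0.9], [0, 0, 1.0]], jaw=[1, 1, 1, 1])

```text
time_s: 24.92
eef_pos: [0.6515, 0.1307, 0.1887]
eef_rot: [-0.0, 0.502, 0.865, -0.0]
wrist_force: [-1.2, -0.5, -0.4]
opening: 0.996
grasp_force: 0.0
```

Request:
arm_command(dp=[[0, 0, 0], [0, 0, 0], [0, 0, 0], [0, 0, 0], [0, 0, 0]], turn=[[0, 0, 0.3], [0, 0, 0.57], [0, 0, 0.57], [0, 0, 0.57], [0, 0, 0.57]], jaw=[1, 1, 1, 1, 1])

```text
time_s: 25.55
eef_pos: [0.6515, 0.1316, 0.189]
eef_rot: [-0.0, 0.624, 0.782, -0.0]
wrist_force: [0.2, -1.0, 0.4]
opening: 1.002
grasp_force: 0.0
```

Run:
```python
from h import *
o=get_obs();im=camera("wrist");cv2.imwrite("pics/c11.png",cv2.resize(im[130:290,210:430],None,fx=3.5,fy=3.5,interpolation=2));print(o["eef_pos"],o["q"])
np.savez("w11.npz",p=o["eef_pos"],r=o["eef_rot"])
```

```text
[0.65150172 0.13163407 0.18896888] [ 2.12182899e-02  4.12041760e-01  1.40232111e+00 -5.90578873e-05
  1.32734667e+00 -2.03049668e-01]
```

View pics/c11.png

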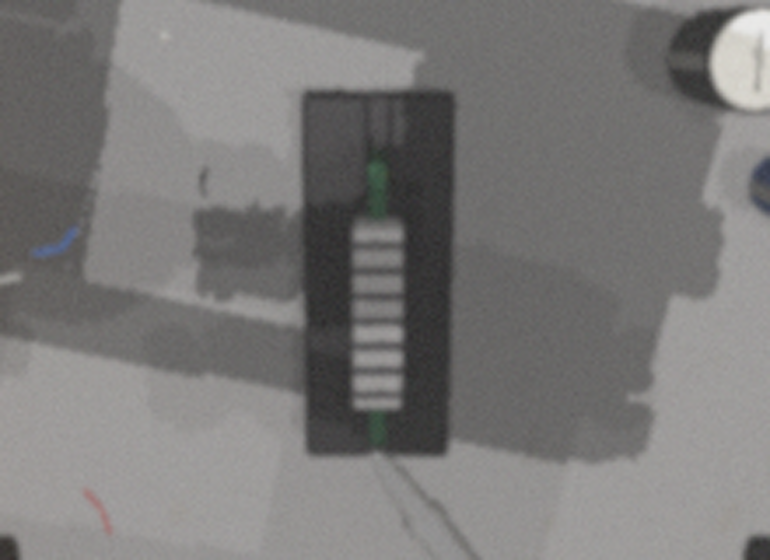

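Bar is square to the image, centre at crop (378,314), with the card ends at rows 162 and 443.

Run:
```python
from h import *
d=np.load("w11.npz");o=dict(eef_pos=d["p"],eef_rot=d["r"])
f=lambda x,y,z:wpx(o,(210+x/3.5,130+y/3.5),z)
b=f(378,314,.06);t,u=f(378,220,.06),f(378,409,.06);print(b,t,u,np.degrees(np.arctan2(*(t-u)[1::-1])))
print("card ends top",f(377,162,.048),f(377,443,.048))
go([b[0],b[1],.034],np.radians(12.8))
```

```text
[0.65104209 0.13419458 0.06      ] [0.6461447  0.15565742 0.06      ] [0.65620683 0.11156002 0.06      ] 102.85366822386288
card ends top [0.64324515 0.16718608 0.048     ] [0.65877984 0.09903619 0.048     ]
dp [1.000e-02 4.000e-04 6.201e-01] turn [-0.     0.     0.001] |turn|deg 0.0 q6 -0.2
```

Request:
arm_command(dp=[[0.008, 0, 0.15], [0.008, 0, 0.3], [0.008, 0, 0.45], [0.008, 0, 0.58], [0.008, 0, 0.62]], turn=[[0, 0, 0], [0, 0, 0], [0, 0, 0], [0, 0, 0], [0, 0, 0]], jaw=[1, 1, 1, 1, 1])

```text
time_s: 26.22
eef_pos: [0.6492, 0.1338, 0.0314]
eef_rot: [-0.002, 0.624, 0.782, -0.001]
wrist_force: [0.0, 0.0, 1.1]
opening: 0.996
grasp_force: 0.0
```

Request:
arm_command(dp=[[0, 0, 0], [0, 0, 0], [0, 0, 0], [0, 0, 0], [0, 0, 0]], turn=[[0, 0, 0], [0, 0, 0], [0, 0, 0], [0, 0, 0], [0, 0, 0]], jaw=[1, 0.7, 0.4, 0.2, 0.05])

```text
time_s: 26.85
eef_pos: [0.6513, 0.1339, 0.0345]
eef_rot: [0.0, 0.624, 0.781, 0.0]
wrist_force: [1.5, -0.5, 0.0]
opening: 0.144
grasp_force: 1.3
```

Request:
arm_command(dp=[[0, 0, 0], [0, 0, 0], [0, 0, 0], [0, 0, 0], [0, 0, 0]], turn=[[0, 0, 0], [0, 0, 0], [0, 0, 0], [0, 0, 0], [0, 0, 0]], jaw=[0, 0, 0, 0, 0])

```text
time_s: 27.48
eef_pos: [0.651, 0.1338, 0.0346]
eef_rot: [-0.0, 0.624, 0.781, -0.0]
wrist_force: [-3.4, -0.6, 5.3]
opening: 0.134
grasp_force: 59.0
```

Request:
arm_command(dp=[[0, 0, -0.05], [0, 0, -0.12], [0, 0, -0.3], [0, 0, -0.5], [0, 0, -0.64]], turn=[[0, 0, 0], [0, 0, 0], [0, 0, 0], [0, 0, 0], [0, 0, 0]], jaw=[0, 0, 0, 0, 0])

```text
time_s: 28.1
eef_pos: [0.6521, 0.1339, 0.1984]
eef_rot: [0.002, 0.624, 0.781, 0.001]
wrist_force: [0.5, 0.6, -0.4]
opening: 0.127
grasp_force: 58.7
```

Request:
arm_command(dp=[[0, 0, 0], [0, 0, 0]], turn=[[0, 0, 0.3], [0, 0, 0.428]], jaw=[0, 0])

```text
time_s: 28.35
eef_pos: [0.6516, 0.1339, 0.1965]
eef_rot: [0.001, 0.709, 0.706, 0.001]
wrist_force: [-0.5, 0.4, -0.0]
opening: 0.128
grasp_force: 58.7
```

Request:
arm_command(dp=[[0, 0, 0], [0, 0, 0], [0, 0, 0]], turn=[[0, 0, 0], [0, 0, 0], [0, 0, 0]], jaw=[0, 0, 0])

```text
time_s: 28.72
eef_pos: [0.6511, 0.1339, 0.1941]
eef_rot: [0.0, 0.707, 0.707, 0.0]
wrist_force: [0.0, -0.2, -1.3]
opening: 0.128
grasp_force: 58.7
```

Run:
```python
from h import *
go([.653,-.285,.2],0)
```

```text
dp [-1.6755  0.0085 -0.0234] turn [ 0.     0.    -0.001] |turn|deg 0.0 q6 0.03
```

Request:
arm_command(dp=[[-0.15, 0, -0.02], [-0.35, 0, -0.02], [-0.55, 0, -0.02], [-0.75, 0, -0.02], [-0.95, 0, -0.02]], turn=[[0, 0, 0], [0, 0, 0], [0, 0, 0], [0, 0, 0], [0, 0, 0]], jaw=[0, 0, 0, 0, 0])

```text
time_s: 29.35
eef_pos: [0.6506, -0.1052, 0.1991]
eef_rot: [0.0, 0.707, 0.707, 0.0]
wrist_force: [1.1, 1.3, -0.7]
opening: 0.129
grasp_force: 58.7
```

Request:
arm_command(dp=[[-0.2, 0, 0], [-0.4, 0, 0], [-0.6, 0.008, 0], [-0.726, 0.008, 0], [-0.726, 0.008, 0]], turn=[[0, 0, 0], [0, 0, 0], [0, 0, 0], [0, 0, 0], [0, 0, 0]], jaw=[0, 0, 0, 0, 0])

```text
time_s: 29.98
eef_pos: [0.6519, -0.2881, 0.1986]
eef_rot: [-0.0, 0.709, 0.706, -0.0]
wrist_force: [-0.2, 0.9, -0.6]
opening: 0.132
grasp_force: 58.7
```

Request:
arm_command(dp=[[0, 0, 0], [0, 0, 0], [0, 0, 0]], turn=[[0, 0, 0], [0, 0, 0], [0, 0, 0]], jaw=[0, 0, 0])

```text
time_s: 30.35
eef_pos: [0.6528, -0.2839, 0.1992]
eef_rot: [0.0, 0.707, 0.707, 0.0]
wrist_force: [-0.1, -0.5, -0.5]
opening: 0.127
grasp_force: 58.7
```

Run:
```python
from h import *
o=get_obs();im=camera("wrist");cv2.imwrite("pics/w12.png",im);cv2.imwrite("pics/c12.png",cv2.resize(im[50:350,200:440],None,fx=2,fy=2,interpolation=2));print(o["eef_pos"],o["q"])
np.savez("w12.npz",p=o["eef_pos"],r=o["eef_rot"])
```

```text
[ 0.65283087 -0.28394631  0.19922888] [-5.76529360e-01  5.05228946e-01  1.25065409e+00  6.53165468e-05
  1.38564326e+00 -5.76899264e-01]
```

View pics/c12.png

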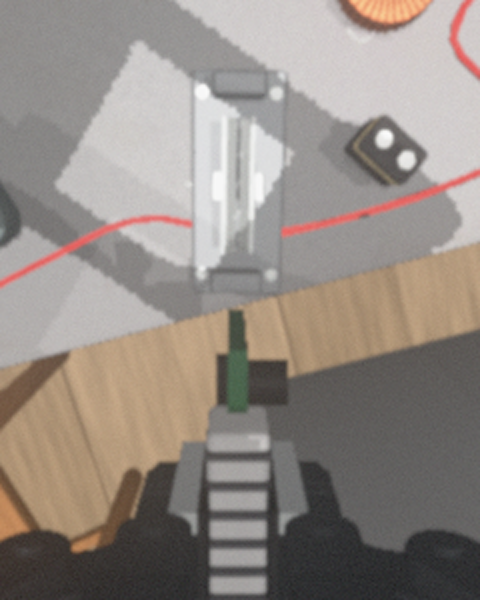

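Run:
```python
from h import *
d=np.load("w12.npz");o=dict(eef_pos=d["p"],eef_rot=d["r"])
f=lambda x,y,z:wpx(o,(200+x/2,50+y/2),z)[:2].round(4)
print("screws",np.mean([f(*c,.007) for c in((202,91),(277,92),(201,273),(270,275))],0))
print("base corners",np.mean([f(*c,.006) for c in((194,70),(286,71),(281,293),(191,291))],0),[f(*c,.006) for c in((194,70),(286,71),(281,293),(191,291))])
print("guides",f(240,83,.024),f(236,280,.024),"slot",f(239.5,118,.012),f(237,250,.012))
im=cv2.imread("pics/w12.png");cv2.imwrite("pics/c13.png",cv2.resize(im[78:205,285:355],None,fx=4.7,fy=4.7,interpolation=2))
```

```text
screws [ 0.6535  -0.22125]
base corners [ 0.6537   -0.221225] [array([ 0.6336, -0.1701]), array([ 0.6756, -0.1705]), array([ 0.6751, -0.2726]), array([ 0.6305, -0.2717])]
guides [ 0.6546 -0.1779] [ 0.6529 -0.2636] slot [ 0.6544 -0.1912] [ 0.6533 -0.2509]
```

View pics/c13.png

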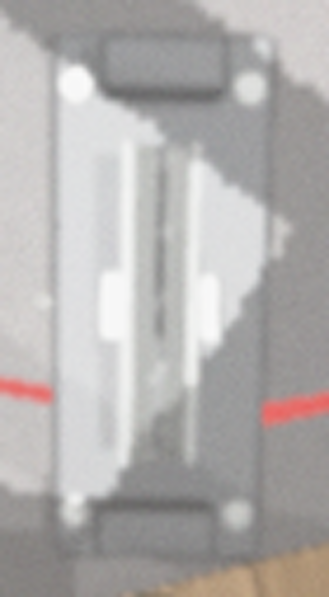

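Run:
```python
from h import *
d=np.load("w12.npz");o=dict(eef_pos=d["p"],eef_rot=d["r"])
a=[wpx(o,(285+x/4.7,78+y/4.7),.025)[:2] for x,y in((160.5,145),(156,460))];print(a,np.mean(a,0))
print("bar held",wpx(o,(319,50+420/2),o["eef_pos"][2]+.026))
go([np.mean(a,0)[0],-.2205,.07],np.radians(-.9))
```

```text
[array([ 0.65384441, -0.19217069]), array([ 0.65303869, -0.25040357])] [ 0.65344155 -0.22128713]
bar held [ 0.65367682 -0.25971856  0.22522888]
dp [0.2546 0.0025 0.517 ] turn [0.   0.   0.03] |turn|deg 0.9 q6 -0.58
```

Request:
arm_command(dp=[[0.1, 0, 0], [0.2, 0.001, 0], [0.252, 0.001, 0.1], [0.252, 0.002, 0.3], [0.252, 0.002, 0.5]], turn=[[0, 0, 0.03], [0, 0, 0.03], [0, 0, 0.03], [0, 0, 0.03], [0, 0, 0.03]], jaw=[0, 0, 0, 0, 0])

```text
time_s: 31.02
eef_pos: [0.6538, -0.2208, 0.0737]
eef_rot: [0.001, 0.712, 0.702, 0.0]
wrist_force: [0.4, -0.4, -0.3]
opening: 0.125
grasp_force: 58.8
```

Request:
arm_command(dp=[[0, 0, 0], [0, 0, 0], [0, 0, 0]], turn=[[0, 0, 0], [0, 0, 0], [0, 0, 0]], jaw=[0, 0, 0])

```text
time_s: 31.4
eef_pos: [0.6551, -0.223, 0.0776]
eef_rot: [0.003, 0.713, 0.701, 0.001]
wrist_force: [0.4, 0.5, 1.2]
opening: 0.129
grasp_force: 58.7
```

Run:
```python
from h import *
go([.6535,-.221,.05],np.radians(-.9));print(get_obs()["eef_pos"])
```

```text
dp [ 0.0082 -0.0072  0.1102] turn [ 0.009  0.005 -0.002] |turn|deg 0.3 q6 -0.48
[ 0.65514499 -0.22301249  0.07755935]
```

Request:
arm_command(dp=[[0.006, -0.006, 0.02], [0.006, -0.006, 0.05], [0.006, -0.006, 0.08], [0.006, -0.006, 0.09], [0.006, -0.006, 0.09]], turn=[[0.009, 0.005, 0], [0.009, 0.005, 0], [0.009, 0.005, 0], [0.009, 0.005, 0], [0.009, 0.005, 0]], jaw=[0, 0, 0, 0, 0])

```text
time_s: 32.02
eef_pos: [0.6518, -0.2206, 0.0513]
eef_rot: [-0.003, 0.713, 0.701, -0.001]
wrist_force: [0.5, 0.1, -0.8]
opening: 0.129
grasp_force: 58.7
```

Run:
```python
from h import *
go([.6535,-.221,.05],np.radians(-.9));print(get_obs()["eef_pos"],get_obs()["wrist_force"])
```

```text
dp [-0.0014  0.0068  0.0052] turn [-0.009 -0.005 -0.002] |turn|deg 0.3 q6 -0.48
[ 0.65180831 -0.22063596  0.0513034 ] [ 0.47016991  0.07755834 -0.80172185]
```

Request:
arm_command(dp=[[0, 0.005, 0], [0, 0.005, 0.015], [0, 0.005, 0.03], [0, 0.005, 0.045], [0, 0.005, 0.045]], turn=[[-0.009, -0.005, 0], [-0.009, -0.005, 0], [-0.009, -0.005, 0], [-0.009, -0.005, 0], [-0.009, -0.005, 0]], jaw=[0, 0, 0, 0, 0])

```text
time_s: 32.65
eef_pos: [0.653, -0.2209, 0.0403]
eef_rot: [0.0, 0.713, 0.701, -0.0]
wrist_force: [0.6, -0.6, 1.7]
opening: 0.126
grasp_force: 59.1
```

Request:
arm_command(dp=[[0, 0, 0.008], [0, 0, 0.016], [0, 0, 0.016]], turn=[[0, 0, 0], [0, 0, 0], [0, 0, 0]], jaw=[0, 0, 0])

```text
time_s: 33.02
eef_pos: [0.6531, -0.2207, 0.0366]
eef_rot: [0.0, 0.713, 0.701, 0.0]
wrist_force: [-1.0, -1.1, 4.7]
opening: 0.128
grasp_force: 59.6
```

Request:
arm_command(dp=[[0, 0, 0.006], [0, 0, 0.01], [0, 0, 0.01]], turn=[[0, 0, 0], [0, 0, 0], [0, 0, 0]], jaw=[0, 0, 0])

```text
time_s: 33.4
eef_pos: [0.6534, -0.2208, 0.0365]
eef_rot: [0.001, 0.713, 0.701, 0.0]
wrist_force: [-5.3, 2.3, 18.6]
opening: 0.13
grasp_force: 61.8
```

Hard stop at the expected height, so the card is home. Releasing and rising to check.

Request:
arm_command(dp=[[0, 0, -0.01], [0, 0, -0.01], [0, 0, -0.01], [0, 0, -0.01], [0, 0, -0.01]], turn=[[0, 0, 0], [0, 0, 0], [0, 0, 0], [0, 0, 0], [0, 0, 0]], jaw=[0, 0.2, 0.4, 0.6, 0.6])

```text
time_s: 34.02
eef_pos: [0.6526, -0.2205, 0.0359]
eef_rot: [-0.0, 0.713, 0.701, -0.0]
wrist_force: [0.4, -0.0, 0.5]
opening: 0.603
grasp_force: 0.0
```

Request:
arm_command(dp=[[0, 0, -0.05], [0, 0, -0.2], [0, 0, -0.4], [0, 0, -0.6], [0, 0, -0.6]], turn=[[0, 0, 0], [0, 0, 0], [0, 0, 0], [0, 0, 0], [0, 0, 0]], jaw=[0.6, 0.6, 0.6, 0.6, 0.6])

```text
time_s: 34.65
eef_pos: [0.656, -0.2222, 0.194]
eef_rot: [0.006, 0.713, 0.701, 0.002]
wrist_force: [1.0, -0.2, 0.3]
opening: 0.597
grasp_force: 0.0
```

Request:
arm_command(dp=[[0, 0, 0], [0, 0, 0], [0, 0, 0], [0, 0, 0]], turn=[[0, 0, 0], [0, 0, 0], [0, 0, 0], [0, 0, 0]], jaw=[0.6, 0.6, 0.6, 0.6])

```text
time_s: 35.15
eef_pos: [0.6525, -0.2205, 0.1853]
eef_rot: [-0.001, 0.713, 0.701, -0.0]
wrist_force: [0.5, -0.7, -0.9]
opening: 0.599
grasp_force: 0.0
```

Run:
```python
from h import *
o=get_obs();im=camera("wrist")[80:280,190:450];s=camera("scene")[170:420,330:530]
a=cv2.resize(im,(520,400),interpolation=2);b=cv2.resize(s,(280,350),interpolation=2)
c=np.zeros((400,800,3),np.uint8);c[:,:520]=a;c[:350,520:]=b;cv2.imwrite("pics/c14.png",c);print(o["eef_pos"],o["wrist_force"])
```

```text
[ 0.65247205 -0.22045043  0.1852716 ] [ 0.47092395 -0.74862899 -0.8629782 ]
```

View pics/c14.png

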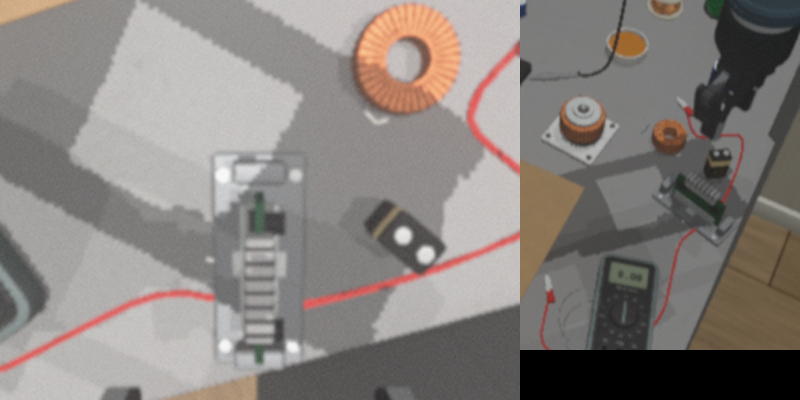

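The card stands upright and centred in the clip (crop (262,275)), the stack is intact on the stud, and the multimeter is untouched. Handing in.

```bash
python3 -c "
from bench import *
print(hand_in())"
```

```text
the job is handed in; nothing more can be done
None
```

The job is handed in, with no verdict returned: pad, core and washer (collar up) are stacked on the stud, the card is pressed home in the clip, everything is released, and the arm did not touch the multimeter, solder reel or jar.

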